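# Pump up a hydraulic clamping fixture

## Task

Clamp the link plate in the hydraulic fixture: push the black palm knob of its pump all the way down and let it come all the way back up, again and again, until the red pressure pin beside it pops fully out. Stop pumping as soon as the pin is fully out and leave the knob up. Only push the knob: do not touch the red pin, and leave the link plate and the things around the fixture where they are.

Things in the scene. Friction and masses are not known exactly. Their poses are not given: they have to be found in the camera images.
- fixture: Clamping fixture bolted to the bench: aluminium base plate 140 (x) x 260 (y) x 16 mm. Origin: centre of its underside, z up. Along its y from + to -: grey pump block with black palm knob on top (axis at x -22, y +82 mm) and amber oil reservoir 79 mm high at x +40, y +92; dark manifold 62 mm high with red pin (x -6, y 0); clamp cylinder and jaw; link plate in its nest (y -95); anvil
- pump_knob: The pump's black palm knob, a mushroom 56 mm wide and 20 mm high, domed edges, flat top 24 mm wide, on a 16 mm steel rod. Origin at the centre of its underside, 112 mm above the bench when up
- knob_top (a point): Centre of the flat top of the palm knob, where to push straight down: 132 mm above the bench when the knob is up
- plunger (a joint): How far the knob is pushed down, m: 0 up, 0.018 down on a hard stop. Takes about 4 N at the top, 9 N at the bottom, plus about 5 N while the pump delivers; springs back to 0 by itself within 0.3 s. A stroke counts only if it goes 15 mm or more down and the knob comes back to within 3 mm of the top. Three to five full strokes are needed, depending on the start
- indicator_pin: The red pressure indicator pin, 14 mm thick, in a brass gland on top of the manifold block. Origin at the centre of its top. Not to be touched
- pin_rise (a joint): How far the red pin stands out, m: 0 at rest (top 2 mm above its brass gland, 74 mm above the bench), 0.026 fully out (top at 100 mm). At rest for the first strokes, it peeps out about 5 mm on the last stroke but one and pops to 26 mm at the bottom of the last stroke; it stays out when the knob is released
- pin_tip (a point): Centre of the top of the red pin; rises with it
- jaw: The sliding steel clamp jaw, 44 x 12 x 22 mm, pushed towards the plate by the clamp cylinder as the pump is worked; about 8 mm from the plate when fully open. Origin at the middle of its face towards the plate
- link_plate: The workpiece: oblong slotted steel plate 60 x 22 x 8 mm, loose in the nest between jaw and anvil, underside 22 mm above the bench. Origin at the centre of its underside
- micrometer: Bystander: outside micrometer, about 150 x 55 x 18 mm, lying on papers. Origin on the bench near its measuring gap
- plug_gauge: Bystander: black double-ended pin gauge 130 mm long, 14 mm thick, lying in front of the fixture. Origin under its middle
- deburring_tool: Bystander: steel deburring tool 114 mm long, 18 mm thick, lying beside the pump end. Origin under its handle's middle
- ring_gauge: Bystander: steel ring gauge, 48 mm across, 16 mm high, lying flat behind the fixture. Origin at the centre of its underside
- tweezers: Bystander: steel tweezers 118 mm long, 10 mm high, lying behind the fixture. Origin under the middle
- yellow_bin: Bystander: yellow plastic bin of small links, 110 x 170 x 60 mm, to the left. Origin at the centre of its underside
Not all that is in view belongs to the job. What is shaped like the link_plate but brown is not meant.

How it is judged:
On the way, in this order (a step that is already met when the one before it is completed fails the run):
1. the fingers push the palm knob fully down for the first time (value of joint plunger above 0.015 m and contact force between the fingers and pump_knob above 1 N).
2. the knob is let all the way back up (value of joint plunger below 0.003 m).
3. after more strokes the red pin is fully out (value of joint pin_rise above 0.018 m), for 0.1 s.
At the end, for the whole second after the job is handed in: The red pin stands out at least 18 mm of its 26 mm, the knob is back up (within 3 mm), and the jaw presses on the resting link plate with more than 1 N (value of joint pin_rise above 0.018 m and value of joint plunger below 0.003 m and contact force between jaw and link_plate above 1 N and linear speed of link_plate below 0.01 m/s); the robot touches nothing.
It fails at once if pumped again after the pin was already fully out (knob pushed down past 5 mm) (value of joint pin_rise above 0.024 m and value of joint plunger between 0.005 and 0.01 m and velocity of joint plunger above 0.005 m/s).
It fails at once if the robot touched the red pin (contact force between any of the fingers, the arm and indicator_pin above 0.5 N).
It fails at once if the link plate was moved or lifted out of its nest (more than 5 mm) (distance of link_plate from where it was at the start of the episode above 0.005 m).
It fails at once if a bystander was pushed or lifted (more than 15 mm) (distance of any of micrometer, plug_gauge, deburring_tool, ring_gauge, tweezers, yellow_bin from where it was at the start of the episode above 0.015 m).
It also fails if it takes over 48 s, if anything falls off the work surface, if the arm or the gripper's body presses on something with over 40 N, if the wrist force passes 120 N, or if a joint passes its speed limit or range.

## Robot

A 6-joint arm with a two-finger parallel gripper is mounted at the origin on the work surface. World frame = base frame: x ahead of the robot, y to its left, z up, the work surface at z = 0. Lengths are in m, angles in rad, forces in N, time in s.
With the tool pointing down it reaches from about 0.425 to 0.95 m from the base axis. Payload 3.5 kg.
Tool frame: the origin (TCP) lies at the very end of the fingers, on their centre line; the grasp point (between the pads) lies 19 mm behind it; z points along the fingers, y is the line along which they close (so a half turn about z gives the same grasp; the last joint's range is limited). The gripper opens to 85 mm and grips with 20 to 120 N. Pads are 22 mm wide; open, the fingers measure 114 mm over their backs; the gripper's body (76 mm by 85 mm) begins 54 mm behind the grasp point. The pads swing forward as they close: fully open they stand 13 mm farther back than shut.
Start: joints at [-1.38, 0.286, 1.577, -0, 1.279, -0.15], TCP at [0.226, -0.636, 0.208] pointing down, gripper open.
Joint ranges: [-2.77, 2.77], [-0.9, 2.22], [0.21, 2.48], [-1.53, 4.67], [0.24, 2.81], [-2.84, 2.84]. Speed limits (rad/s): [2.79, 2.79, 3.14, 3.14, 3.14, 3.14].

## Interface

Orientations are given as a unit quaternion [w, x, y, z].
In Python, from cell import ctrl, cams gives the robot as it stands. The module is installed in compiled form; this text tells all that it offers.
- The arm moves only by the shell command python3 -m crank 'ROWS' [FORCE]. ROWS is JSON, a list that holds one entry, the list of rows, each a list of 5 numbers: the opening, from 0 (shut) to 1 (fully open), then the shift along the tool's x, y, z in cm, then the turn about the tool's z in rad. In form: [[[claw, dx, dy, dz, twist], ...]]. A call has exactly 10 rows; each row is the pose to reach, as a shift and turn from the pose commanded when the call began, along the tool's axes at that moment; what a row does not reach only later rows make up. A row lasts 1/10 s, in which the tool goes at most 50 mm and 8.59 degrees, less where a joint would pass 70% of its speed; a pose out of reach is approached as far as the arm can. A call with a gripper value outside its range is refused whole. The fingers move at their own pace and stop on an object; FORCE is the grip in N (left out, the last holds). Time passes only in rows, so rows that repeat a pose let the fingers close, or fill a call up. It gives the time, the measured TCP pose, the force, the opening and the grip force at its end, in the units of the state.
- ctrl.sense(): the state, without advancing time (a new reading comes with each control period).
- cams.snapshot(name): name is "side" or "top"; returns a dict with "image" (420x560x3 uint8, red, green, blue), "fx", "fy", "cx", "cy" (pixels), "dist" ([k1, k2, p1, p2, k3] as OpenCV has them; the pictures are not rectified), "cam_to_world" (4x4, takes a point from camera to world coordinates). Camera axes: x right, y up, looking along -z (the intrinsics and any distortion apply to the point x, -y, -z); pixel columns grow to the right and rows downward; lengths in m; the calibration is good to about 2 mm. A picture is of the moment at which its call begins. There is no depth.
- ctrl.hand_in(): hands the job in; it is judged then, once.
The state is a dict: "time": time; "qpos": joint angles; "joint_velocities": joint speeds; "joint_torque": joint torques, N m; "eef_pos": TCP position; "orientation": TCP orientation; "force": force on the tool from outside, world axes, zero at the start; "moment": the same for the moment, N m; "gripper_width": finger opening in m; "finger_force": force on a finger pad.
Only numpy, scipy, OpenCV 4.12 (cv2) and the standard library are available. Lean on these libraries where they do the work, as an engineer would, in place of code of your own. Each camera call takes 0.05 s, during which the arm holds its last target. There are 200 camera calls.

## Working session

There is one attempt and no reset: what is moved stays moved. The work goes in short steps, Python scripts to look and compute and a shell command to move; the robot and the scene stay as the last step left them, time stands still between calls to the robot, and variables do not carry over. Pictures are saved under pics/ and viewed, at most 10 in all, crops included, and the job is handed in when it is done.

```bash
mkdir -p pics
cat > h.py <<'E'
import numpy as np, cv2
from cell import ctrl, cams
def snap(n,f):
    s=cams.snapshot(n); cv2.imwrite(f,s["image"][:,:,::-1]); np.save(n+".npy",{k:s[k] for k in s if k!="image"},allow_pickle=True); return s
def ray(n,u,v):
    s=np.load(n+".npy",allow_pickle=True).item()
    K=np.array([[s["fx"],0,s["cx"]],[0,s["fy"],s["cy"]],[0,0,1.]])
    p=cv2.undistortPoints(np.array([[[u,v]]],float),K,np.array(s["dist"],float))[0,0]
    T=np.array(s["cam_to_world"]); return T[:3,3],T[:3,:3]@np.array([p[0],-p[1],-1])
def atz(n,u,v,z):
    o,d=ray(n,u,v); return o+d*(z-o[2])/d[2]
E
python3 - <<'E'
from h import *
for n in("top","side"):
    s=snap(n,f"pics/{n}0.png"); print(n,np.round(s["cam_to_world"],2).tolist())
s=ctrl.sense(); print(s["time"],s["eef_pos"],s["orientation"],s["force"],s["gripper_width"])
E
```

```text
top [[-0.02, 0.99, -0.13, 0.42], [-1.0, -0.02, -0.03, 0.07], [-0.03, 0.13, 0.99, 1.08], [0.0, 0.0, 0.0, 1.0]]
side [[0.95, 0.16, -0.27, 0.33], [-0.31, 0.45, -0.84, -0.63], [-0.01, 0.88, 0.48, 0.52], [0.0, 0.0, 0.0, 1.0]]
0.1 [ 0.22551122 -0.63552512  0.2063591 ] [-1.09290698e-03  9.85516289e-01  1.69577267e-01 -2.69145621e-05] [-0.5889726  -0.27651413  0.128672  ] 0.0854139811331199
```

View pics/top0.png

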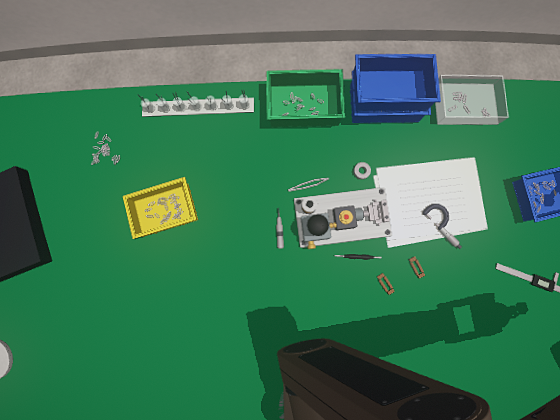

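View pics/side0.png

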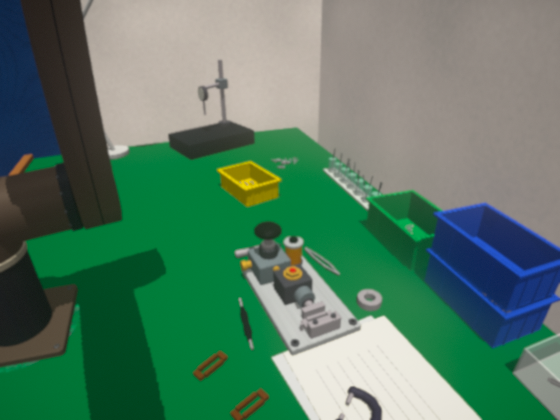

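The top view shows the knob near (318,225) and the red pin near (346,216). In the side view the knob is near (268,230) and the pin near (292,272). I'll enlarge both.

Run:
```python
from h import *
a=cv2.imread("pics/top0.png")[175:255,270:400]; b=cv2.imread("pics/side0.png")[210:350,220:360]
a=cv2.resize(a,None,fx=6,fy=6,interpolation=2)[:, :780]; cv2.imwrite("pics/c1.png",a)
b=cv2.resize(b,None,fx=4,fy=4,interpolation=2); cv2.imwrite("pics/c2.png",b)
print(atz("top",318,225,.13),atz("side",268,230,.13),atz("top",346,216,.074),atz("side",292,272,.074))
```

```text
[ 0.49838766 -0.00160865  0.13      ] [ 0.49459003 -0.01510418  0.13      ] [ 0.52568653 -0.080959    0.074     ] [ 0.51883493 -0.08741085  0.074     ]
```

View pics/c1.png

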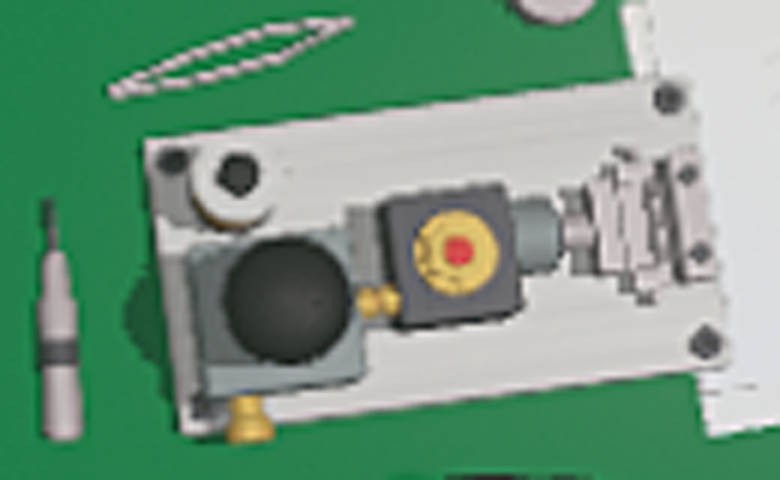

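View pics/c2.png

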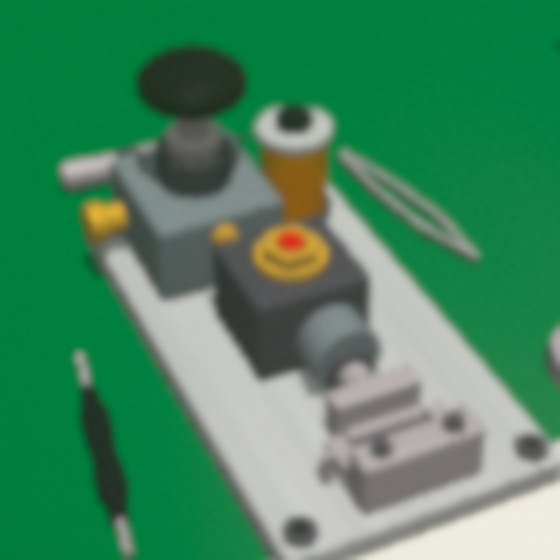

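```bash
cat >> h.py <<'E'
def tri(a,b):
    (o1,d1),(o2,d2)=ray("top",*a),ray("side",*b)
    t=np.linalg.lstsq(np.c_[d1,-d2],o2-o1,rcond=None)[0]
    p,q=o1+t[0]*d1,o2+t[1]*d2; return (p+q)/2,np.linalg.norm(p-q)
def shift(target):
    from scipy.spatial.transform import Rotation as R
    s=ctrl.sense(); q=np.array(s["orientation"])
    return R.from_quat(q[[1,2,3,0]]).inv().apply(np.array(target)-s["eef_pos"])*100
E
python3 - <<'E'
from h import *
k,e=tri((317.6,224.5),(267.6,229.6)); p,f=tri((346.1,216.4),(292.4,270)); print(k,e,p,f, np.hypot(*(k-p)[:2]))
print(shift([k[0],k[1],.2]))
# yaw from plate corners at z=.016
for u,v in((294,198),(300,247),(391,236)): print(atz("top",u,v,.016))
print(atz("top",317.6,224.5,.122),atz("side",267.6,229.6,.122),atz("top",346.1,216.4,.074),atz("side",292.4,270,.074))
E
```

```text
[ 0.49906726 -0.00097442  0.12204374] 0.0026405921784440514 [ 0.52337179 -0.08096144  0.07317979] 0.0027228742926295947 0.08359804577859331
[ 46.99147573 -50.66065905   0.76043008]
[0.58620227 0.05501295 0.016     ]
[0.44791078 0.04135753 0.016     ]
[ 0.47316642 -0.21384453  0.016     ]
[ 0.50036849 -0.00125755  0.122     ] [ 0.49774252 -0.00084699  0.122     ] [ 0.52461377 -0.08118298  0.074     ] [ 0.52161642 -0.08187633  0.074     ]
```

The triangulated knob centre is (0.499, -0.001), and the knob-to-pin distance matches the drawing. Next I move above it with the fingers shut.

```bash
python3 -m crank '[[[0,47,-50.7,0.8,0],[0,47,-50.7,0.8,0],[0,47,-50.7,0.8,0],[0,47,-50.7,0.8,0],[0,47,-50.7,0.8,0],[0,47,-50.7,0.8,0],[0,47,-50.7,0.8,0],[0,47,-50.7,0.8,0],[0,47,-50.7,0.8,0],[0,47,-50.7,0.8,0]]]'; python3 -c "
from h import *
print(shift([.499,-.001,.2]),ctrl.sense()['qpos'])"
```

```text
time: 1.1
eef_pos: [0.4236, -0.1749, 0.2016]
orientation: [-0.0, 0.986, 0.169, 0.0]
force: [2.3, -0.2, -0.2]
gripper_width: 0.0001
finger_force: 0.0
[ 12.91565471 -13.87358635   0.15691209] [-6.13630111e-01 -2.04636794e-01  2.09516397e+00  7.22164186e-05
  1.25103251e+00  6.16811323e-01]
```

```bash
python3 -m crank '[[[0,12.9,-13.9,0.2,0],[0,12.9,-13.9,0.2,0],[0,12.9,-13.9,0.2,0],[0,12.9,-13.9,0.2,0],[0,12.9,-13.9,0.2,0],[0,12.9,-13.9,5.2,0],[0,12.9,-13.9,5.2,0],[0,12.9,-13.9,5.2,0],[0,12.9,-13.9,5.2,0],[0,12.9,-13.9,5.2,0]]]'
python3 - <<'E'
from h import *
snap("side","pics/side1.png"); snap("top","pics/top1.png")
print(shift([.499,-.001,.132]))
a=cv2.imread("pics/side1.png")[130:330,180:380]; cv2.imwrite("pics/c3.png",cv2.resize(a,None,fx=3,fy=3,interpolation=2))
E
```

```text
time: 2.1
eef_pos: [0.4999, -0.0037, 0.1521]
orientation: [0.001, 0.986, 0.169, 0.002]
force: [-0.2, -0.4, 0.2]
gripper_width: -0.0002
finger_force: 0.0
[ 0.02218206 -0.25335538  1.96437441]
```

View pics/c3.png

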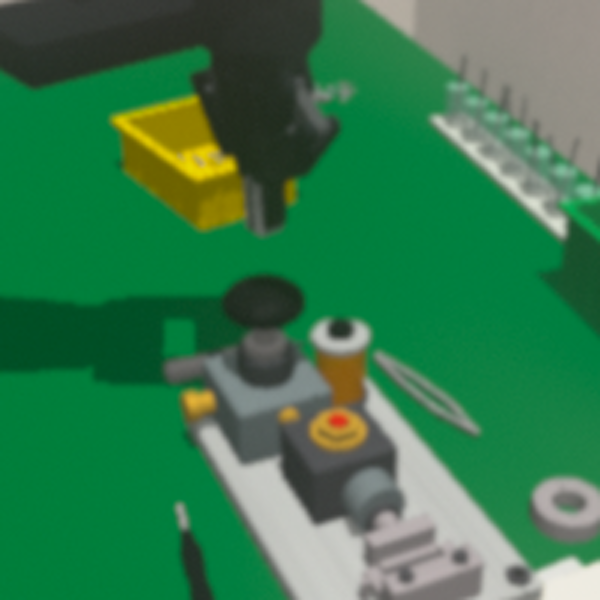

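The fingers hang above the knob. The fingertip is at about crop (265,233), i.e. pixel (268,207.5), and the knob is at (268,230). I'll check the tip height against the calibration.

Run:
```python
from h import *
for n in("side","top"):
    s=np.load(n+".npy",allow_pickle=True).item(); T=np.linalg.inv(s["cam_to_world"])
    for z in(.132,.152,.171):
        p=T[:3,:3]@np.array([.499,-.003,z])+T[:3,3]; print(n,z,s["cx"]+s["fx"]*p[0]/-p[2],s["cy"]-s["fy"]*p[1]/-p[2],s["dist"])
print(ctrl.sense()["eef_pos"])
```

```text
side 0.132 268.36988306013217 225.73562803977268 [-0.09515237  0.          0.          0.          0.        ]
side 0.152 268.09477627404726 216.9749326116707 [-0.09515237  0.          0.          0.          0.        ]
side 0.171 267.8267993609732 208.44128591172833 [-0.09515237  0.          0.          0.          0.        ]
top 0.132 318.66280591319077 224.6923351123259 [-0.09879251  0.          0.          0.          0.        ]
top 0.152 319.2903634433327 223.9614511722623 [-0.09879251  0.          0.          0.          0.        ]
top 0.171 319.9118725413019 223.23761152969377 [-0.09879251  0.          0.          0.          0.        ]
[ 0.4995763 -0.0034495  0.1516472]
```

```bash
python3 -m crank '[[[0,0,-0.25,0.5,0],[0,0,-0.25,1,0],[0,0,-0.25,1.5,0],[0,0,-0.25,1.8,0],[0,0,-0.25,2.1,0],[0,0,-0.25,2.4,0],[0,0,-0.25,2.7,0],[0,0,-0.25,3,0],[0,0,-0.25,3,0],[0,0,-0.25,3,0]]]'
python3 - <<'E'
from h import *
snap("side","pics/side2.png"); snap("top","pics/top2.png"); s=ctrl.sense();print(s["eef_pos"],s["force"])
a=cv2.imread("pics/side2.png")[170:310,200:340]; cv2.imwrite("pics/c4.png",cv2.resize(a,None,fx=4,fy=4,interpolation=2))
E
```

```text
time: 3.2
eef_pos: [0.4977, -0.0005, 0.1198]
orientation: [-0.0, 0.986, 0.17, -0.0]
force: [0.2, 1.0, -0.4]
gripper_width: 0.0004
finger_force: 0.0
[ 0.49786959 -0.00055498  0.12003286] [ 0.19884889  0.78480574 -0.14077402]
```

View pics/c4.png

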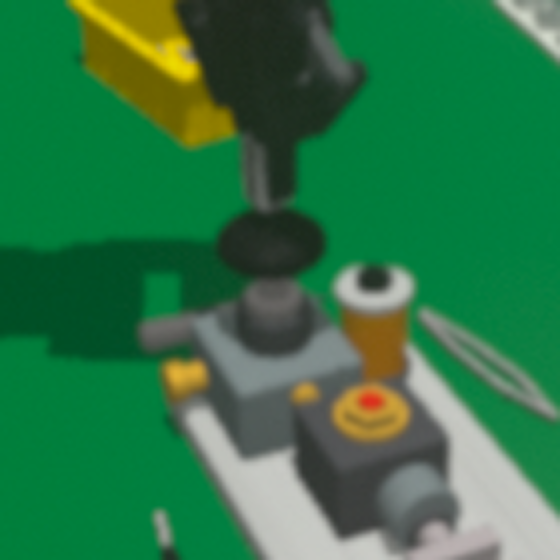

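The red pin is still in. There's a gap over the knob: the fingertip at crop (267,211) sits about 19 mm above the reported TCP. I'll push on down and watch the force.

```bash
python3 -m crank '[[[0,0,0,0.4,0],[0,0,0,0.8,0],[0,0,0,1.1,0],[0,0,0,1.4,0],[0,0,0,1.4,0],[0,0,0,1.4,0],[0,0,0,1.4,0],[0,0,0,1.4,0],[0,0,0,1.4,0],[0,0,0,1.4,0]]]'
```

```text
time: 4.3
eef_pos: [0.4976, -0.0005, 0.1059]
orientation: [-0.0, 0.986, 0.17, -0.0]
force: [-3.6, -0.1, 2.9]
gripper_width: 0.0001
finger_force: 1.7
```

```bash
python3 -m crank '[[[0,0,0,0.3,0],[0,0,0,0.6,0],[0,0,0,0.9,0],[0,0,0,1.0,0],[0,0,0,1.1,0],[0,0,0,1.1,0],[0,0,0,1.1,0],[0,0,0,1.1,0],[0,0,0,1.1,0],[0,0,0,1.1,0]]]'
python3 - <<'E'
from h import *
snap("side","pics/side3.png"); snap("top","pics/top3.png"); s=ctrl.sense();print(s["eef_pos"],s["force"],s["moment"])
a=cv2.imread("pics/side3.png")[170:310,200:340]; cv2.imwrite("pics/c5.png",cv2.resize(a,None,fx=4,fy=4,interpolation=2))
E
```

```text
time: 5.3
eef_pos: [0.498, -0.0005, 0.096]
orientation: [0.0, 0.986, 0.17, -0.0]
force: [-4.7, 0.9, 9.0]
gripper_width: -0.0002
finger_force: 4.5
[ 0.49797908 -0.00053121  0.09603162] [-4.96093636  1.1511744   9.0086631 ] [0.10268307 0.84311024 0.01501184]
```

View pics/c5.png

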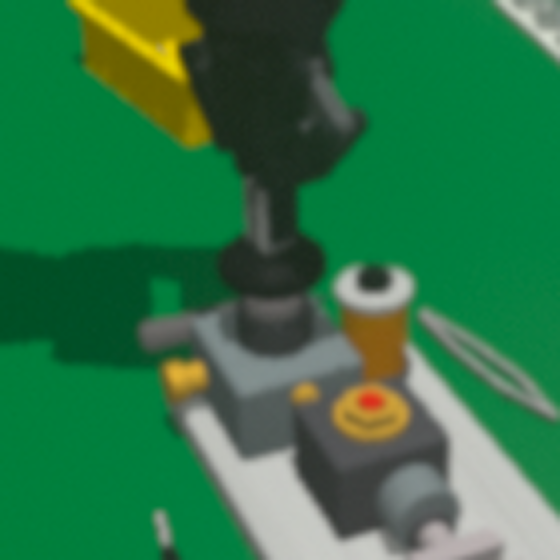

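The knob is about 13 mm down, at crop (270,266), and the red pin is still in. I'll take it to the hard stop.

```bash
python3 -m crank '[[[0,0,0,0.1,0],[0,0,0,0.2,0],[0,0,0,0.3,0],[0,0,0,0.4,0],[0,0,0,0.5,0],[0,0,0,0.6,0],[0,0,0,0.6,0],[0,0,0,0.6,0],[0,0,0,0.6,0],[0,0,0,0.6,0]]]'
```

```text
time: 6.4
eef_pos: [0.498, -0.0005, 0.0904]
orientation: [0.0, 0.985, 0.17, -0.0]
force: [-5.3, 0.5, 11.5]
gripper_width: -0.0001
finger_force: 5.4
```

```bash
python3 -m crank '[[[0,0,0,0.1,0],[0,0,0,0.2,0],[0,0,0,0.2,0],[0,0,0,0.2,0],[0,0,0,0.2,0],[0,0,0,0.2,0],[0,0,0,0.2,0],[0,0,0,0.2,0],[0,0,0,0.2,0],[0,0,0,0.2,0]]]'
python3 - <<'E'
from h import *
snap("side","pics/side4.png"); 
a=cv2.imread("pics/side2.png")
for f in("side0","side2","side3","side4"):
    g=cv2.imread(f"pics/{f}.png"); col=g[215:260,258:262].mean((1)).astype(int)
    print(f,[ (r+215,c.tolist()) for r,c in enumerate(col)][::3])
E
```

```text
time: 7.4
eef_pos: [0.498, -0.0006, 0.0902]
orientation: [-0.0, 0.985, 0.17, -0.001]
force: [-10.7, 0.9, 19.8]
gripper_width: -0.0002
finger_force: 10.1
side0 [(215, [59, 128, 0]), (218, [60, 128, 0]), (221, [57, 122, 0]), (224, [39, 68, 31]), (227, [37, 49, 37]), (230, [36, 49, 36]), (233, [34, 47, 35]), (236, [31, 52, 28]), (239, [54, 112, 3]), (242, [67, 123, 22]), (245, [80, 98, 74]), (248, [64, 70, 63]), (251, [58, 64, 54]), (254, [69, 75, 65]), (257, [121, 123, 111])]
side2 [(215, [65, 113, 29]), (218, [63, 117, 21]), (221, [57, 119, 1]), (224, [36, 63, 24]), (227, [35, 44, 33]), (230, [35, 44, 34]), (233, [34, 43, 33]), (236, [30, 43, 27]), (239, [38, 70, 15]), (242, [50, 81, 31]), (245, [64, 75, 62]), (248, [61, 64, 58]), (251, [57, 62, 53]), (254, [69, 73, 64]), (257, [121, 123, 111])]
side3 [(215, [60, 109, 22]), (218, [60, 111, 20]), (221, [62, 114, 19]), (224, [64, 117, 20]), (227, [61, 113, 18]), (230, [41, 59, 32]), (233, [36, 44, 34]), (236, [35, 44, 34]), (239, [33, 42, 32]), (242, [32, 47, 26]), (245, [60, 71, 58]), (248, [60, 64, 58]), (251, [54, 60, 51]), (254, [62, 67, 58]), (257, [116, 118, 106])]
side4 [(215, [42, 78, 16]), (218, [58, 109, 19]), (221, [61, 114, 17]), (224, [63, 115, 20]), (227, [63, 118, 16]), (230, [58, 104, 19]), (233, [36, 48, 34]), (236, [36, 44, 34]), (239, [35, 43, 34]), (242, [33, 42, 32]), (245, [44, 53, 44]), (248, [59, 64, 57]), (251, [54, 59, 51]), (254, [60, 64, 56]), (257, [112, 114, 102])]
```

The hard stop is at a reported z of 0.0902, with the force rising and no further motion. Each call now goes up and back down, and I check the pin at the bottom each time.

```bash
cat > pin.py <<'E'
from h import *
import sys
s=snap("side",f"pics/p{sys.argv[1]}.png"); im=s["image"].astype(int)[245:285,275:310]
m=(im[...,0]>150)&(im[...,1]<70)&(im[...,2]<80); ys,xs=np.nonzero(m)
print("red",m.sum(),ys.min()+245,ys.max()+245,xs.mean()+275)
E
python3 - <<'E'
import cv2,numpy as np
im=cv2.imread("pics/side4.png")[245:285,275:310,::-1].astype(int)
m=(im[...,0]>150)&(im[...,1]<70)&(im[...,2]<80); ys,xs=np.nonzero(m); print(m.sum(),ys.min()+245,ys.max()+245,xs.mean()+275)
E
python3 -m crank '[[[0,0,0,-1.5,0],[0,0,0,-3,0],[0,0,0,-3,0],[0,0,0,-3,0],[0,0,0,-3,0],[0,0,0,-2.1,0],[0,0,0,-1.4,0],[0,0,0,-0.7,0],[0,0,0,0,0],[0,0,0,0,0]]]'; python3 pin.py 2
```

```text
9 269 271 292.3333333333333
time: 8.45
eef_pos: [0.4984, -0.0006, 0.0902]
orientation: [-0.0, 0.985, 0.17, -0.001]
force: [-8.5, 1.1, 22.0]
gripper_width: 0.0001
finger_force: 11.0
red 25 266 270 292.2
```

The red patch rose about 2 px (roughly 5 mm), so this was the last stroke but one. One more stroke should do it.

```bash
python3 -m crank '[[[0,0,0,-1.5,0],[0,0,0,-3,0],[0,0,0,-3,0],[0,0,0,-3,0],[0,0,0,-3,0],[0,0,0,-2.1,0],[0,0,0,-1.4,0],[0,0,0,-0.7,0],[0,0,0,0,0],[0,0,0,0,0]]]'; python3 pin.py 3; python3 -c "
import cv2
a=cv2.imread('pics/p3.png')[170:310,200:340]; cv2.imwrite('pics/c6.png',cv2.resize(a,None,fx=4,fy=4,interpolation=2))"
```

```text
time: 9.5
eef_pos: [0.4982, -0.0006, 0.0902]
orientation: [-0.0, 0.985, 0.17, -0.001]
force: [-9.3, 0.7, 22.4]
gripper_width: -0.0
finger_force: 11.1
red 26 257 261 292.5
```

View pics/c6.png

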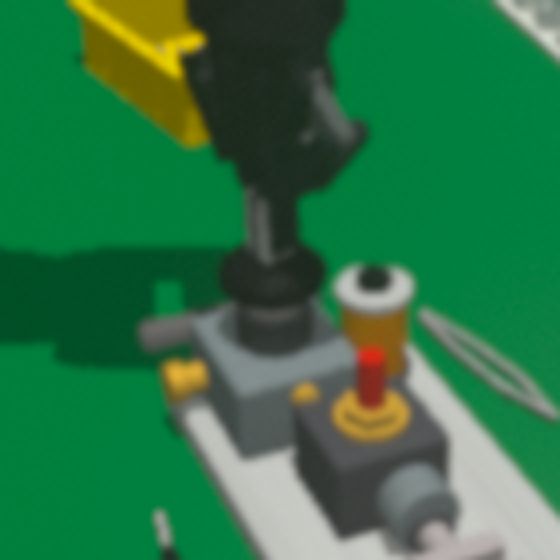

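The red pin now stands fully out, with its top at crop (371,355), about 26 mm above rest. The knob is down under the fingers, so I raise the arm straight up and check.

```bash
python3 -m crank '[[[0,0,0,-1.5,0],[0,0,0,-3,0],[0,0,0,-5,0],[0,0,0,-7,0],[0,0,0,-9,0],[0,0,0,-9,0],[0,0,0,-9,0],[0,0,0,-9,0],[0,0,0,-9,0],[0,0,0,-9,0]]]'; python3 pin.py 4; python3 -c "
import cv2
a=cv2.imread('pics/p4.png')[170:350,200:370]; cv2.imwrite('pics/c7.png',cv2.resize(a,None,fx=3,fy=3,interpolation=2))"
```

```text
time: 10.55
eef_pos: [0.4971, -0.0004, 0.1756]
orientation: [-0.0, 0.986, 0.17, -0.001]
force: [0.1, -0.4, -1.0]
gripper_width: 0.0001
finger_force: 0.0
red 26 257 261 292.5
```

View pics/c7.png

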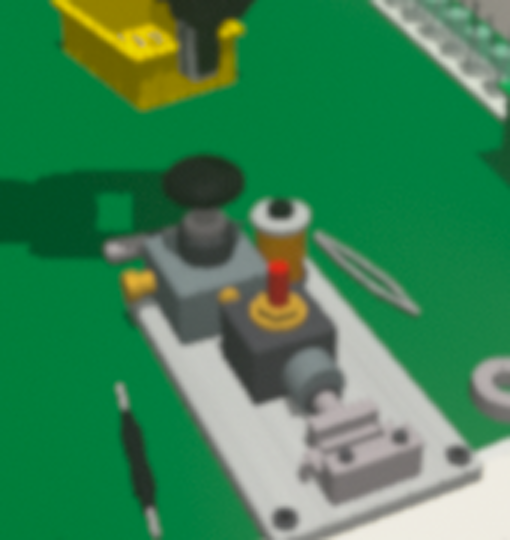

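The knob is back up at crop (204,180), the pin is out at (279,270), and the jaw sits against the plate with the arm clear. I'm handing in.

```bash
python3 -c "
from cell import ctrl
print(ctrl.hand_in())"
```

```text
the job is handed in; nothing more can be done
None
```

I pumped the knob three full strokes until the red pin stood fully out (about 26 mm), let the knob back up and moved the arm clear; I handed in at about 10.6 s, and no verdict was returned.

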